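# Close up a bench instrument: module home, cover tucked under the lapped top, held down

## Task

Close up the opened instrument: first press the blue plug-in module that stands proud in the bay down until it is fully home, flush with its neighbours. Then slide the loose aluminium access cover's tuck edge (the one away from its black handle) fully home under the lapped front edge of the grey rear top sheet without prying that sheet up, square and centred on the case, and press the cover flat down on the deck against its sprung brass strip. The program finishes while still holding it pressed flat, so that a colleague can drive the screws, and leave the screwdriver, screw dish and wire reel where they are.

Things in the scene. Friction and masses are not known exactly. Their poses are not given: they have to be found in the camera images.
- chassis: Beige fixed case, 300 (x) by 215 mm (y). Origin: centre of underside, on the bench; x points to its front panel, away from the robot. Top: deck 80 mm high from x = 150 back to -10 mm, with a bay (x 34 to 90, y within 56 mm) holding three modules; at x = -10 a wall steps up 6 mm (the cover's stop) to the rear section with the grey sheet. The deck is bare from x = 17 to 34.
- lip (a point): Point on the deck (80 mm up) below the middle of the grey sheet's lapped front edge: x = 10, y = 0 mm in the case's frame, axes as the case's. From here the sheet overhangs the deck 20 mm back to the step with a gap of 6 mm; forward of it the edge is flared upward over 7 mm, its underside rising from 6 to 10 mm above the deck, as a lead-in.
- lap (a joint): Grey rear top cover, a sprung sheet 2 mm thick, 215 mm wide, held along its back edge (robot's side), 155 mm behind the lip. 0 rad: flat; grows as its front edge is lifted (0.02 rad is 3 mm at the edge). About 1.5 N up at the edge begins to lift it; it springs back.
- module_top (a point): Centre of the top of the blue plug-in module, 50 (case x) by 26 mm, the middle of three, at x = 62, y = 0 mm of the case. It starts 8 to 12 mm proud of the deck; home, its top is 0.5 mm below the deck. The grey modules beside it (y = -36 and 36 mm) are home, their tops 0.5 mm below the deck too.
- module (a joint): How far the blue module is pushed down its socket, m: 0 is 11.5 mm proud of the deck, 0.012 is fully home at a hard stop. Its contacts grip with about 8 N and it stays where it is left.
- strip (a joint): Brass sprung contact strip across the deck, 8 by 116 mm, centred at x = 100 mm of the case, under the cover's free edge when home. 0: its top 4 mm above the deck; 0.004 m: flush with the deck. It pushes back with 2 N at first and 6 N when flush, so a cover let go rises.
- cover: Aluminium plate 120 (x) by 140 (y) by 3 mm with a black handle, 0.1 to 0.2 kg, flat on the bench beside the case. Origin: centre of underside; z up. -x edge: tuck edge; +x edge: free edge (handle, screw holes near it). Home: axes along the case's, tuck edge at the step, 20 mm behind the lip. There it pries the sheet if tilted over 8 degrees (free edge up); level on the way in, it hits the strip.
- cover_grip (a point): Centre of the handle bar, 30 mm from the plate's centre towards the free edge, 18 mm above the underside. The bar is 12 mm thick (cover's x), 64 mm long (y), 14 mm tall (11 to 25 mm above the underside), with 8 mm open between it and the plate, and a post at each end.
- tuck_edge (a point): Middle of the cover's tuck edge, on the underside: 60 mm from the plate's centre along its -x.
- free_edge (a point): Middle of the cover's free edge, on the underside: 60 mm from the plate's centre along its +x.
- screwdriver: Screwdriver with a red handle, 190 mm, lying on the bench to one side, roughly along x; leave it alone.
- screw_dish: Open yellow dish with screws, 75 by 75 by 22 mm, on the bench to the other side; leave it alone.
- reel: Reel of red wire with black flanges, standing on its flange, 70 mm across, 50 mm high, about 150 mm from the cover's centre beyond its free edge; leave it alone.
Not all that is in view belongs to the job. Of the things that look like the cover, the smallest one is meant.

How it is judged:
On the way, in this order (a step that is already met when the one before it is completed fails the run):
1. the blue module is pressed home, flush within 1.5 mm (value of joint module above 0.0105 m), for 0.2 s.
2. the cover's tuck edge is at least 13 mm under the lapped sheet, square to the case (x of tuck_edge in the frame of lip between -0.024 and -0.013 m and z of tuck_edge in the frame of lip between -0.003 and 0.004 m and y of tuck_edge in the frame of lip between -0.007 and 0.007 m and angle between the x axis of cover and the x axis of chassis, either way round below 0.08 rad), for 0.1 s.
At the end, for the whole second after the job is handed in: Fingers hold the cover still and flat: tuck edge 13 mm or more under the sheet (20 is home), within 7 mm of centre and 4.5 degrees of square, free edge within 2 mm of the deck, strip squeezed 2.5 mm or more, sheet lifted under 2 mm at its edge, blue module home within 1.5 mm (all of step 2 and z of free_edge in the frame of lip between -0.003 and 0.002 m and value of joint strip above 0.0025 m and angle between cover's own z axis and vertical below 0.04 rad and value of joint lap below 0.012 rad and value of joint module above 0.0105 m and contact force between the fingers and cover above 1.5 N and linear speed of cover below 0.01 m/s); the arm keeps its last pose, push and grip.
It fails at once if the lapped grey sheet is pried up by more than 3 mm at its edge (value of joint lap above 0.02 rad).
It fails at once if the screwdriver is disturbed (distance of screwdriver from where it was at the start of the episode above 0.03 m).
It fails at once if the screw dish is disturbed (distance of screw_dish from where it was at the start of the episode above 0.03 m).
It fails at once if the reel is disturbed (distance of reel from where it was at the start of the episode above 0.03 m).
It also fails if it takes over 46 s, if anything falls off the work surface, if the arm or the gripper's body presses on something with over 40 N, if the wrist force passes 120 N, or if a joint passes its speed limit or range.

## Robot

A 6-joint arm with a two-finger parallel gripper is mounted at the origin on the work surface. World frame = base frame: x ahead of the robot, y to its left, z up, the work surface at z = 0. Lengths are in m, angles in rad, forces in N, time in s.
With the tool pointing down it reaches from about 0.25 to 0.775 m from the base axis. Payload 4 kg.
Tool frame: the origin (TCP) lies midway between the tips of the shut fingers; the grasp point (between the pads) lies arm.grip_point_offset behind it (arm.grip_point_offset is the distance from the TCP to the grasp point, in m); z points along the fingers, y is the line along which they close (so a half turn about z gives the same grasp; the last joint's range is limited). The gripper opens to 85 mm and grips with 20 to 120 N. Pads are 22 mm wide; open, the fingers measure 114 mm over their backs; the gripper's body (76 mm by 85 mm) begins 54 mm behind the grasp point. The pads swing forward as they close: fully open they stand 13 mm farther back than shut.
Start: joints at [-1.242, 0.087, 1.371, -0, 1.684, -0.103], TCP at [0.23, -0.5, 0.231] pointing down, gripper open.
Joint ranges: [-3.1, 3.1], [-0.76, 2.03], [0.27, 2.55], [-1.08, 4.22], [0.17, 2.65], [-2.57, 2.57]. Speed limits (rad/s): [2.79, 2.79, 3.14, 3.14, 3.14, 3.14].

## Interface

Orientations are given as a unit quaternion [x, y, z, w].
In Python, from rig import arm gives the robot as it stands. The module is installed in compiled form; this text tells all that it offers.
- The arm moves only by the tool play_rows, never from a script. Its argument "series" is a list of rows, each a list of 3 entries, a list of its own where there are three numbers: the turn, a rotation vector about the tool's x, y, z scaled (see below), then the shift along the tool's x, y, z scaled (see below), then the opening, from 0 (shut) to 1 (fully open). In form: [[[rx, ry, rz], [dx, dy, dz], gripper], ...]. A call has 1 to 20 rows; each row is the pose to reach, as a shift and turn from the pose commanded when the call began, along the tool's axes at that moment; what a row does not reach only later rows make up. The controller multiplies each number of a shift by 0.15 m and each number of a turn by 45 degrees. A row lasts 1/10 s, in which the tool goes at most 50 mm and 8.59 degrees, less where a joint would pass 70% of its speed; a pose out of reach is approached as far as the arm can. A call with a number of a shift or a turn outside -1 to 1 is refused whole. A call with a gripper value outside its range is refused whole. The fingers move at their own pace and stop on an object; "squeeze" is the grip in N (left out, the last holds). Time passes only in rows, so rows that repeat a pose let the fingers close. It gives the time, the measured TCP pose, the force, the opening and the grip force at its end, in the units of the state.
- arm.read_state(): the state, without advancing time (a new reading comes with each control period).
- arm.get_image(name): name is "side" or "top"; returns (picture, depth): 384x512x3 uint8, red, green, blue; 384x512 float32, m along the optical axis (not along the pixel's ray), 0 where there is no reading.
- arm.calibration(name): a dict with "fx", "fy", "cx", "cy" (pixels), "extrinsics" (4x4, takes a point from camera to world coordinates). Camera axes: x right, y up, looking along -z (the intrinsics and any distortion apply to the point x, -y, -z); pixel columns grow to the right and rows downward; lengths in m; the calibration is good to about 2 mm. A picture is of the moment at which its call begins. calibration takes no time and is no camera call.
- arm.close_job(): hands the job in; it is judged then, once.
The state is a dict: "clock": time; "joint_pos": joint angles; "qd": joint speeds; "effort": joint torques, N m; "ee_pos": TCP position; "ee_rot": TCP orientation; "ft_force": force on the tool from outside, world axes, zero at the start; "moment": the same for the moment, N m; "finger_gap": finger opening in m; "finger_force": force on a finger pad.
Only numpy, scipy, OpenCV 4.12 (cv2) and the standard library are available. Lean on these libraries where they do the work, as an engineer would, in place of code of your own. Each camera call takes 0.05 s, during which the arm holds its last target. There are 200 camera calls.

## Working session

There is one attempt and no reset: what is moved stays moved. The work goes in short steps, Python scripts to look and compute and a tool call to move; the robot and the scene stay as the last step left them, time stands still between calls to the robot, and variables do not carry over. Pictures are saved under pics/ and viewed, at most 10 in all, crops included, and the job is handed in when it is done.

Besides the shell and the picture viewer there is one more tool, called after "Emit:" by a JSON object that holds its "name" and its "arguments", one argument or row to a line. play_rows: Moves the arm, as the interface text tells. Shifts and turns lie within -1 to 1; 1 stands for 0.15 m of shift or 45 degrees of turn. Its arguments: {"type":"object","properties":{"series":{"type":"array"},"squeeze":{"type":"number"}},"required":["series"]}

```bash
mkdir -p pics; cat > h.py <<'E'
import numpy as np, cv2
from rig import arm
def snap(n):
    im,d=arm.get_image(n); return im,d,arm.calibration(n)
def pts(d,c):
    h,w=d.shape; u,v=np.meshgrid(np.arange(w),np.arange(h))
    p=np.stack([(u-c["cx"])/c["fx"]*d,-(v-c["cy"])/c["fy"]*d,-d],-1)
    E=np.array(c["extrinsics"]); return p@E[:3,:3].T+E[:3,3]
def save(n,im): cv2.imwrite("pics/"+n,im[...,::-1])
E
python3 - <<'E'
from h import *
a=[]
for n in("top","side"):
    im,d,c=snap(n); a.append(im); np.savez("/tmp/%s.npz"%n,im=im,P=pts(d,c),d=d); print(n,c["fx"],np.round(c["extrinsics"],3).tolist())
save("a_top.png",cv2.resize(a[0],(800,600)));save("a_side.png",cv2.resize(a[1],(800,600)))
print(arm.read_state(), arm.grip_point_offset)
E
```

```text
top 349.5235079197769 [[0.019, 0.996, -0.088, 0.435], [-1.0, 0.02, 0.003, -0.008], [0.005, 0.088, 0.996, 1.025], [0.0, 0.0, 0.0, 1.0]]
side 459.17289014589096 [[-0.981, 0.118, -0.155, 0.29], [-0.194, -0.643, 0.741, 0.994], [-0.012, 0.757, 0.654, 0.959], [0.0, 0.0, 0.0, 1.0]]
{'clock': 0.1, 'joint_pos': array([-1.24207259e+00,  8.78822393e-02,  1.37214362e+00, -4.70465516e-05,
        1.68359611e+00, -1.03110594e-01]), 'qd': array([ 0.00124839, -0.002541  , -0.00338181, -0.0011336 ,  0.00066266,
       -0.0011998 ]), 'effort': array([ 2.59834153e-03, -3.53016615e+01, -3.14218140e+01, -1.38132935e-05,
        7.92837847e-03, -1.17140669e-05]), 'ee_pos': array([ 0.23002257, -0.4990817 ,  0.23023501]), 'ee_rot': array([ 9.76780367e-01,  2.14240715e-01, -1.37445394e-04, -1.00557773e-03]), 'ft_force': array([-0.9499536 ,  0.33589293, -0.2304307 ]), 'moment': array([ 0.00836835, -0.02078915, -0.01861999]), 'finger_force': 0.0, 'finger_gap': 0.0852128882561906} 0.0187
```

View pics/a_top.png

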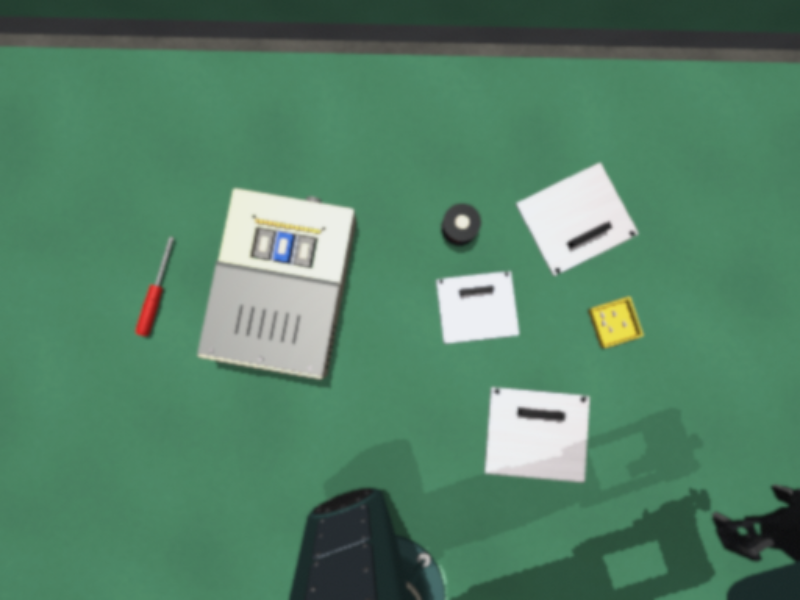

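View pics/a_side.png

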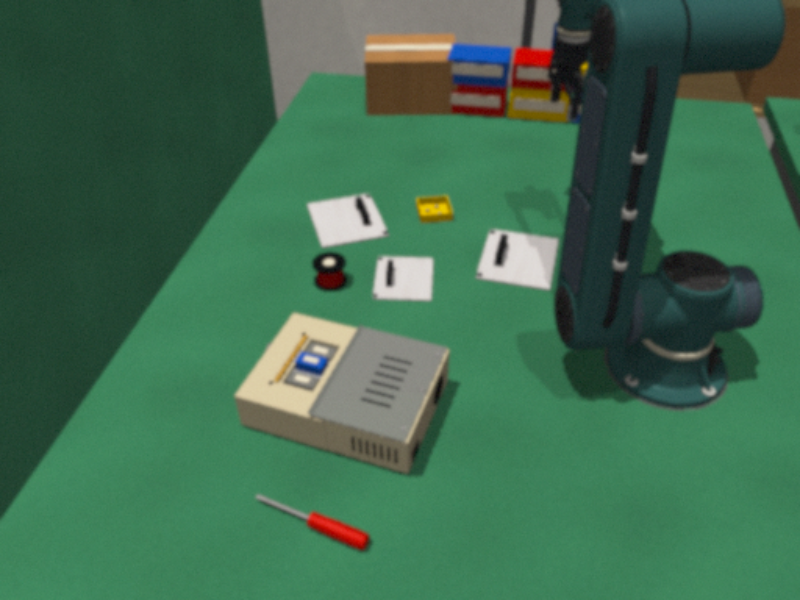

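Top view (800x600 pixels): three plates could be the cover, at (478,307), (537,434) and (577,218). The one at (478,307) looks smallest and has the reel (461,223) beyond its handle edge. The case is at (278,285) and the blue module at (284,247). The dish is at (615,322) and the screwdriver at (155,290). The side view agrees: cover at (405,278), module at (312,360).

```bash
cat >> h.py <<'E'
def ray(c,uv,z):
    uv=np.atleast_2d(uv).astype(float); E=np.array(c["extrinsics"])
    d=np.c_[(uv[:,0]-c["cx"])/c["fx"],-(uv[:,1]-c["cy"])/c["fy"],-np.ones(len(uv))]@E[:3,:3].T
    o=E[:3,3]; return o+d*((z-o[2])/d[:,2])[:,None]
def big(m,near,amin=20):
    n,l,s,ce=cv2.connectedComponentsWithStats(m.astype(np.uint8)); 
    k=[i for i in range(1,n) if s[i,4]>=amin]; i=min(k,key=lambda i:np.hypot(*(ce[i]-near))); return l==i
def rect(c,m,z):
    cs=max(cv2.findContours(m.astype(np.uint8),cv2.RETR_EXTERNAL,cv2.CHAIN_APPROX_NONE)[0],key=cv2.contourArea)
    w=ray(c,cs[:,0],z)[:,:2].astype(np.float32); return cv2.minAreaRect(w*1000)
E
python3 - <<'E'
from h import *
T=np.load("/tmp/top.npz");S=np.load("/tmp/side.npz")
def col(im):
    h=cv2.cvtColor(im,cv2.COLOR_RGB2HSV).astype(int); return h[...,0],h[...,1],h[...,2]
for n,D,k in(("top",T,dict(cov=(306,196),b2=(343,278),b3=(369,140),blue=(182,158),grey=(175,205),deck=(165,140),reel=(295,143))),("side",S,dict(cov=(262,178),b2=(330,165),b3=(222,140),blue=(200,230),grey=(245,248),deck=(175,255)))):
    c=arm.calibration(n);im=D["im"];P=D["P"];H,s,v=col(im)
    print(n,"depth z at",{q:np.round(P[b,a],3).tolist() for q,(a,b) in k.items()})
    white=(s<60)&(v>170)
    for q in("cov","b2","b3"): print(q,rect(c,big(white,k[q],300),.003))
    print("blue",rect(c,big((H>100)&(H<125)&(s>120),k["blue"]),.09))
    p=P.reshape(-1,3)
    m=(P[...,2]>.07)&(P[...,2]<.1)&(P[...,0]>.2)
    M=big(cv2.morphologyEx(m.astype(np.uint8),cv2.MORPH_OPEN,np.ones((3,3))),k["grey"],500)
    print("case(depth)",cv2.minAreaRect((P[M][:,:2]*1000).astype(np.float32)),rect(c,M,.083))
    dk=M&(s<30); print("grey sheet",rect(c,big(cv2.morphologyEx(dk.astype(np.uint8),cv2.MORPH_OPEN,np.ones((3,3))),k["grey"],500),.088))
    # handle: dark inside cover hull
    cc=big(white,k["cov"],300).astype(np.uint8); hull=cv2.convexHull(np.argwhere(cc)[:,::-1].astype(np.int32)); hm=np.zeros_like(cc);cv2.fillConvexPoly(hm,hull,1);hm=cv2.erode(hm,np.ones((5,5)))
    print("handle",rect(c,big((hm>0)&(v<110),k["cov"]),.025)) 
    x,y=k["cov"]
    print("deck z",np.median(P[M&~dk][:,2]), "sheet z",np.median(P[dk][:,2]))
im=T["im"]; save("crop.png",cv2.resize(np.hstack([im[160:230,265:345],im[110:180,130:210]]),(800,350),interpolation=cv2.INTER_CUBIC))
E
```

```text
top depth z at {'cov': [0.521, -0.163, -0.0], 'b2': [0.286, -0.271, 0.002], 'b3': [0.691, -0.347, 0.007], 'blue': [0.609, 0.186, 0.094], 'grey': [0.483, 0.202, 0.087], 'deck': [0.659, 0.236, 0.088], 'reel': [0.667, -0.123, 0.05]}
cov ((520.63134765625, -159.94412231445312), (123.90694427490234, 144.18165588378906), 7.6062421798706055)
b2 ((288.598876953125, -272.2301025390625), (184.55902099609375, 156.76734924316406), 85.94354248046875)
b3 ((694.1925048828125, -349.0452880859375), (157.92221069335938, 184.90232849121094), 27.572647094726562)
blue ((610.1221923828125, 189.15638732910156), (25.5109920501709, 49.00865936279297), 82.03522491455078)
case(depth) ((550.8810424804688, 200.77105712890625), (216.36463928222656, 302.6474609375), 81.13909912109375) ((550.77734375, 201.38668823242188), (219.71360778808594, 300.56097412109375), 81.08309173583984)
grey sheet ((550.1024169921875, 199.71990966796875), (217.42897033691406, 298.8603210449219), 81.08309173583984)
handle ((547.9168701171875, -154.34181213378906), (10.214515686035156, 55.82453536987305), 7.505427837371826)
deck z 0.08629
[... 445 characters left out ...]
03906)
b3 ((691.6764526367188, -353.45770263671875), (156.27850341796875, 183.02467346191406), 27.330184936523438)
blue ((608.1285400390625, 195.9150390625), (36.63299560546875, 50.28274154663086), 81.4572982788086)
case(depth) ((548.41162109375, 199.7117919921875), (221.93914794921875, 302.32177734375), 80.9429931640625) ((545.6552734375, 202.73577880859375), (229.57850646972656, 301.82757568359375), 81.0801773071289)
grey sheet ((486.08856201171875, 210.39389038085938), (214.33624267578125, 160.24832153320312), 81.17253875732422)
handle ((542.802978515625, -144.20584106445312), (9.842195510864258, 77.9258804321289), 11.810287475585938)
deck z 0.07981542047437429 sheet z 0.08746007290184615
```

View pics/crop.png

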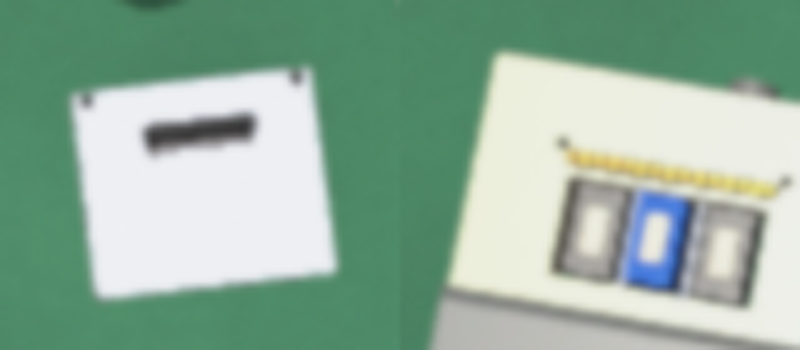

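The crop confirms the small plate: about 120x140 mm against 157x184 mm for the other two, handle on the far side. Case centre is about (549.5, 200.5) mm, yaw -8.9°. Cover handle is about (549.5, -156.5) mm, yaw +8°.

```bash
cat > plan.py <<'E'
import numpy as np, math
from scipy.spatial.transform import Rotation as Ro
CC=np.array([.5495,.2005,0]); CY=-.155
def down(yaw,tilt=0):  # tool y = object +x (yaw), z down; tilt: object's +x edge up by tilt
    B=Ro.from_matrix(np.array([[0,1,0],[1,0,0],[0,0,-1.]]).T)
    return Ro.from_euler('z',yaw)*Ro.from_euler('y',-tilt)*B
def case(x,y,z): return CC+Ro.from_euler('z',CY).apply([x,y,z])
def plan(p,R,tp,tR):
    p=np.array(p,float); tp=np.array(tp,float)
    while True:
        r=(R.inv()*tR).as_rotvec()/(math.pi/4); d=R.inv().apply(tp-p)/.15
        fr=1/max(1,abs(r).max()); fd=1/max(1,abs(d).max())
        r=np.round(r*fr,3); d=np.round(d*fd,3)
        n=max(np.linalg.norm(d)*.15/.05,np.linalg.norm(r)*45/8.59)
        print(r.tolist(),d.tolist(),"rows>=%.1f"%n)
        p=p+R.apply(d*.15); R=R*Ro.from_rotvec(r*math.pi/4)
        if fr==1 and fd==1: break
    print(" cmd",p.round(5).tolist(),R.as_quat().round(5).tolist()); return p,R
E
python3 - <<'E'
from plan import *
p=[.23,-.5,.231];R=Ro.from_quat([.97678,.21424,0,0])
p,R=plan(p,R,case(62,0,0)*0+case(.062,0,.14),down(CY))
E
```

```text
[0.0, 0.0, -1.0] [1.0, -0.737, 0.143] rows>=5.2
[0.0, 0.0, -0.253] [1.0, 0.151, 0.117] rows>=3.1
[0.0, 0.0, 0.0] [1.0, 0.364, 0.123] rows>=3.2
[0.0, 0.0, 0.0] [1.0, 0.364, 0.123] rows>=3.2
[0.0, 0.0, 0.0] [0.825, 0.299, 0.101] rows>=2.6
 cmd [0.61072, 0.19098, 0.13995] [0.75969, 0.65029, 0.0, 0.0]
```

Emit:
{"name": "play_rows", "arguments": {
  "series": [
    [[0, 0, -0.5], [0.5, -0.37, 0.07], 0],
    [[0, 0, -1], [1, -0.737, 0.143], 0],
    [[0, 0, -1], [1, -0.737, 0.143], 0],
    [[0, 0, -1], [1, -0.737, 0.143], 0],
    [[0, 0, -1], [1, -0.737, 0.143], 0],
    [[0, 0, -1], [1, -0.737, 0.143], 0],
    [[0, 0, -1], [1, -0.737, 0.143], 0]
  ]
}}

```text
clock: 0.8
ee_pos: [0.3202, -0.3357, 0.2094]
ee_rot: [0.82, 0.572, -0.0, -0.0]
ft_force: [-0.0, -0.0, 0.1]
finger_gap: 0.0002
finger_force: 0.0
```

Emit:
{"name": "play_rows", "arguments": {
  "series": [
    [[0, 0, -0.253], [1, 0.151, 0.117], 0],
    [[0, 0, -0.253], [1, 0.151, 0.117], 0],
    [[0, 0, -0.253], [1, 0.151, 0.117], 0],
    [[0, 0, -0.253], [1, 0.151, 0.117], 0],
    [[0, 0, -0.253], [1, 0.151, 0.117], 0]
  ]
}}

```text
clock: 1.3
ee_pos: [0.3935, -0.2027, 0.1919]
ee_rot: [0.759, 0.651, -0.0, -0.0]
ft_force: [-0.5, -0.2, 0.7]
finger_gap: 0.0001
finger_force: 0.0
```

Emit:
{"name": "play_rows", "arguments": {
  "series": [
    [[0, 0, 0], [1, 0.364, 0.123], 0],
    [[0, 0, 0], [1, 0.364, 0.123], 0],
    [[0, 0, 0], [1, 0.364, 0.123], 0],
    [[0, 0, 0], [1, 0.364, 0.123], 0],
    [[0, 0, 0], [1, 0.364, 0.123], 0]
  ]
}}

```text
clock: 1.8
ee_pos: [0.4706, -0.0641, 0.1734]
ee_rot: [0.76, 0.65, -0.001, -0.0]
ft_force: [-0.4, -0.6, 0.0]
finger_gap: 0.0001
finger_force: 0.0
```

Emit:
{"name": "play_rows", "arguments": {
  "series": [
    [[0, 0, 0], [1, 0.364, 0.123], 0],
    [[0, 0, 0], [1, 0.364, 0.123], 0],
    [[0, 0, 0], [1, 0.364, 0.123], 0],
    [[0, 0, 0], [1, 0.364, 0.123], 0],
    [[0, 0, 0], [1, 0.364, 0.123], 0]
  ]
}}

```text
clock: 2.3
ee_pos: [0.5479, 0.0747, 0.155]
ee_rot: [0.76, 0.65, -0.001, 0.0]
ft_force: [-0.7, 0.0, -0.2]
finger_gap: -0.0004
finger_force: 0.0
```

Emit:
{"name": "play_rows", "arguments": {
  "series": [
    [[0, 0, 0], [0.825, 0.299, 0.101], 0],
    [[0, 0, 0], [0.825, 0.299, 0.101], 0],
    [[0, 0, 0], [0.825, 0.299, 0.101], 0],
    [[0, 0, 0], [0.825, 0.299, 0.101], 0],
    [[0, 0, 0], [0.825, 0.299, 0.101], 0],
    [[0, 0, 0], [0.825, 0.299, 0.101], 0]
  ]
}}

```text
clock: 2.9
ee_pos: [0.6109, 0.1885, 0.1409]
ee_rot: [0.761, 0.649, -0.0, 0.001]
ft_force: [-0.3, -0.8, 0.5]
finger_gap: 0.0002
finger_force: 0.0
```

Emit:
{"name": "play_rows", "arguments": {
  "series": [
    [[0, 0, 0], [0, 0, 0.14], 0],
    [[0, 0, 0], [0, 0, 0.27], 0],
    [[0, 0, 0], [0, 0, 0.27], 0],
    [[0, 0, 0], [0, 0, 0.27], 0]
  ]
}}

```text
clock: 3.3
ee_pos: [0.6107, 0.1899, 0.1003]
ee_rot: [0.76, 0.65, -0.0, 0.0]
ft_force: [-0.2, 0.6, -0.1]
finger_gap: 0.0001
finger_force: 0.0
```

```bash
python3 - <<'E'
from h import *
im,d,c=snap("side"); t,_,_=snap("top")
save("b.png",np.hstack([cv2.resize(im[190:280,150:270],(400,300),interpolation=2),cv2.resize(t[110:200,130:250],(400,300),interpolation=2)]))
E
```

```text
(no output)
```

View pics/b.png

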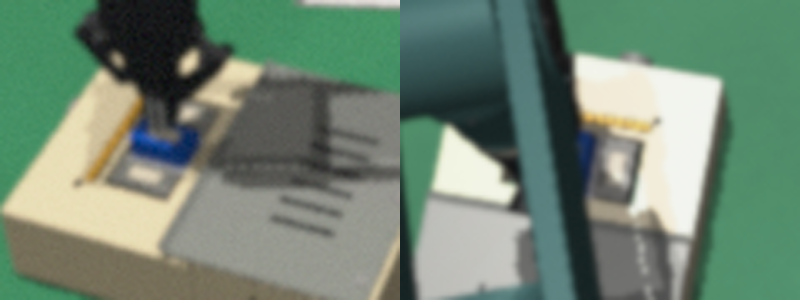

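The left half (side view) shows the shut fingers at about (165,125), over the middle of the blue module. The top view is blocked by the arm. Next I press down.

Emit:
{"name": "play_rows", "arguments": {
  "series": [
    [[0, 0, 0], [0, 0, 0.04], 0],
    [[0, 0, 0], [0, 0, 0.08], 0],
    [[0, 0, 0], [0, 0, 0.11], 0],
    [[0, 0, 0], [0, 0, 0.12], 0],
    [[0, 0, 0], [0, 0, 0.12], 0],
    [[0, 0, 0], [0, 0, 0.12], 0]
  ]
}}

```text
clock: 4.0
ee_pos: [0.6118, 0.1915, 0.0834]
ee_rot: [0.76, 0.65, 0.001, 0.001]
ft_force: [-1.1, 0.1, 5.0]
finger_gap: 0.0001
finger_force: 2.6
```

Emit:
{"name": "play_rows", "arguments": {
  "series": [
    [[0, 0, 0], [0, 0, 0.02], 0],
    [[0, 0, 0], [0, 0, 0.03], 0],
    [[0, 0, 0], [0, 0, 0.03], 0],
    [[0, 0, 0], [0, 0, 0.03], 0]
  ]
}}

```text
clock: 4.4
ee_pos: [0.6119, 0.1915, 0.0795]
ee_rot: [0.76, 0.65, 0.001, 0.001]
ft_force: [-1.7, -0.6, 7.8]
finger_gap: 0.0001
finger_force: 3.6
```

Emit:
{"name": "play_rows", "arguments": {
  "series": [
    [[0, 0, 0], [0, 0, 0.02], 0],
    [[0, 0, 0], [0, 0, 0.03], 0],
    [[0, 0, 0], [0, 0, 0.03], 0],
    [[0, 0, 0], [0, 0, 0.03], 0]
  ]
}}

```text
clock: 4.8
ee_pos: [0.612, 0.1915, 0.0794]
ee_rot: [0.76, 0.65, 0.002, 0.002]
ft_force: [-8.4, -2.9, 21.7]
finger_gap: 0.0002
finger_force: 10.5
```

The module stopped hard at 79.4 mm, so it is home. Next I go to the cover.

```bash
python3 - <<'E'
from plan import *
p,R=np.array([.61072,.19098,.0724]),down(CY)
p,R=plan(p,R,p+[0,0,.09],R)
p,R=plan(p,R,[.5495,-.1565,.07],down(.14))
p,R=plan(p,R,[.5495,-.1565,.008],down(.14))
E
```

```text
[0.0, 0.0, 0.0] [0.0, 0.0, -0.6] rows>=1.8
 cmd [0.61072, 0.19098, 0.1624] [0.75973, 0.65024, 0.0, 0.0]
[0.0, 0.0, -0.376] [-1.0, -0.019, 0.262] rows>=3.1
[0.0, 0.0, 0.0] [-1.0, -0.326, 0.275] rows>=3.3
[0.0, 0.0, 0.0] [-0.286, -0.093, 0.079] rows>=0.9
 cmd [0.54949, -0.15658, 0.07] [0.6558, 0.75493, 0.0, 0.0]
[0.0, 0.0, 0.0] [0.0, 0.0, 0.413] rows>=1.2
 cmd [0.54949, -0.15658, 0.00805] [0.6558, 0.75493, 0.0, 0.0]
```

Emit:
{"name": "play_rows", "arguments": {
  "series": [
    [[0, 0, 0], [0, 0, -0.3], 0],
    [[0, 0, 0], [0, 0, -0.6], 0],
    [[0, 0, 0], [0, 0, -0.6], 0],
    [[0, 0, 0], [0, 0, -0.6], 0]
  ]
}}

```text
clock: 5.2
ee_pos: [0.6118, 0.1918, 0.1647]
ee_rot: [0.76, 0.65, 0.002, 0.001]
ft_force: [-0.1, -0.7, -0.4]
finger_gap: -0.0003
finger_force: 0.0
```

Emit:
{"name": "play_rows", "arguments": {
  "series": [
    [[0, 0, -0.19], [-0.33, -0.006, 0], 0.5],
    [[0, 0, -0.376], [-0.66, -0.012, 0.1], 0.5],
    [[0, 0, -0.376], [-1, -0.019, 0.262], 0.5],
    [[0, 0, -0.376], [-1, -0.019, 0.262], 0.5],
    [[0, 0, -0.376], [-1, -0.019, 0.262], 0.5]
  ]
}}

```text
clock: 5.7
ee_pos: [0.5829, 0.0423, 0.1199]
ee_rot: [0.657, 0.754, -0.002, -0.003]
ft_force: [0.1, 0.5, 0.9]
finger_gap: 0.0426
finger_force: 0.0
```

Emit:
{"name": "play_rows", "arguments": {
  "series": [
    [[0, 0, 0], [-1, -0.326, 0.275], 0.5],
    [[0, 0, 0], [-1, -0.326, 0.275], 0.5],
    [[0, 0, 0], [-1, -0.326, 0.275], 0.5],
    [[0, 0, 0], [-1, -0.326, 0.275], 0.5],
    [[0, 0, 0], [-1, -0.326, 0.275], 0.5]
  ]
}}

```text
clock: 6.2
ee_pos: [0.5574, -0.1119, 0.0813]
ee_rot: [0.656, 0.754, 0.0, -0.001]
ft_force: [0.6, 0.2, -0.2]
finger_gap: 0.0429
finger_force: 0.0
```

Emit:
{"name": "play_rows", "arguments": {
  "series": [
    [[0, 0, 0], [-0.286, -0.093, 0.079], 0.5],
    [[0, 0, 0], [-0.286, -0.093, 0.079], 0.5],
    [[0, 0, 0], [-0.286, -0.093, 0.079], 0.5],
    [[0, 0, 0], [-0.286, -0.093, 0.079], 0.5],
    [[0, 0, 0], [-0.286, -0.093, 0.079], 0.5]
  ]
}}

```text
clock: 6.7
ee_pos: [0.5506, -0.1544, 0.0711]
ee_rot: [0.655, 0.756, 0.0, 0.0]
ft_force: [0.6, 0.5, 0.2]
finger_gap: 0.0428
finger_force: 0.0
```

```bash
python3 - <<'E'
from h import *
im,d,c=snap("side"); t,_,_=snap("top")
save("c.png",np.hstack([cv2.resize(im[130:220,210:330],(400,300),interpolation=2),cv2.resize(t[150:240,250:370],(400,300),interpolation=2)]))
E
```

```text
(no output)
```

View pics/c.png

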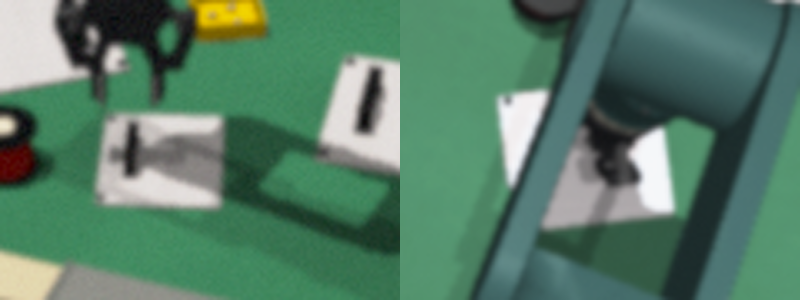

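The side view shows the fingers at columns 98 and 157, straddling the handle (131,150). I descend and grip.

Emit:
{"name": "play_rows", "arguments": {
  "series": [
    [[0, 0, 0], [0, 0, 0.2], 0.5],
    [[0, 0, 0], [0, 0, 0.35], 0.5],
    [[0, 0, 0], [0, 0, 0.41], 0.5],
    [[0, 0, 0], [0, 0, 0.41], 0.5],
    [[0, 0, 0], [0, 0, 0.41], 0.2],
    [[0, 0, 0], [0, 0, 0.41], 0],
    [[0, 0, 0], [0, 0, 0.41], 0],
    [[0, 0, 0], [0, 0, 0.41], 0],
    [[0, 0, 0], [0, 0, 0.41], 0],
    [[0, 0, 0], [0, 0, 0.41], 0]
  ],
  "squeeze": 80
}}

```text
clock: 7.8
ee_pos: [0.5511, -0.1566, 0.0109]
ee_rot: [0.656, 0.755, 0.001, 0.002]
ft_force: [-0.2, -0.2, 5.9]
finger_gap: 0.0099
finger_force: 82.4
```

Emit:
{"name": "play_rows", "arguments": {
  "series": [
    [[0, 0, 0], [0, 0, -0.1], 0],
    [[0, 0, 0], [0, 0, -0.3], 0],
    [[0, 0, 0], [0, 0, -0.6], 0],
    [[0, 0, 0], [0, 0, -0.9], 0],
    [[0, 0, 0], [0, 0, -0.9], 0],
    [[0, 0, 0], [0, 0, -0.9], 0],
    [[0, 0, 0], [0, 0, -0.9], 0]
  ]
}}

```text
clock: 8.5
ee_pos: [0.5486, -0.1557, 0.1422]
ee_rot: [0.656, 0.755, -0.001, -0.002]
ft_force: [-0.9, 0.3, -1.0]
finger_gap: 0.0097
finger_force: 81.3
```

```bash
python3 - <<'E'
from h import *
im,d,c=snap("side"); np.savez("/tmp/s2.npz",im=im,P=pts(d,c))
save("d.png",cv2.resize(im[60:240,180:420],(800,600),interpolation=2))
s=arm.read_state(); print(s["ee_pos"],s["ee_rot"])
E
```

```text
[ 0.548351   -0.15562518  0.14156392] [ 0.65577212  0.75495553 -0.0008009  -0.00210257]
```

View pics/d.png

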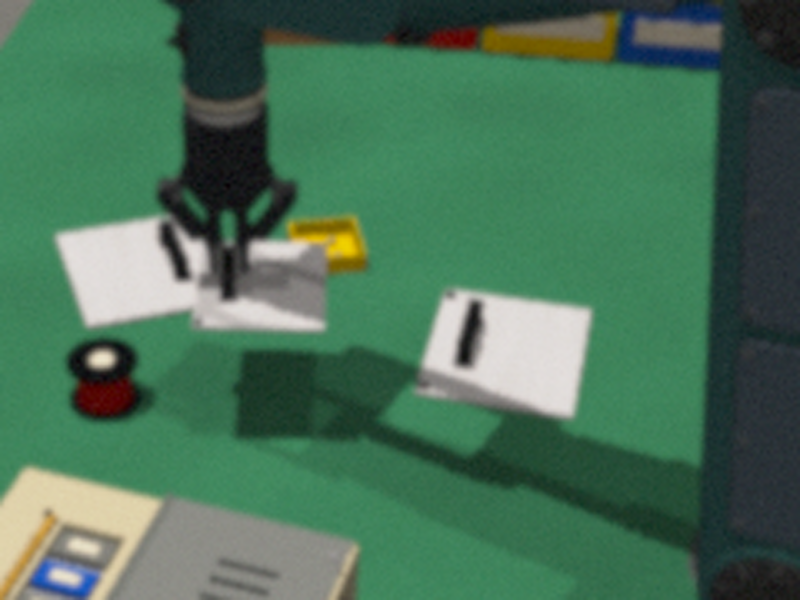

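The cover is held level in the fingers at crop (260,285). Its near edge runs from (193,328) to (326,330), and its tuck edge goes up to (328,240).

```bash
python3 - <<'E'
from h import *
from plan import *
c=arm.calibration("side");D=np.load("/tmp/s2.npz");P=D["P"]
g=np.array([[193,328],[326,330],[328,240]])/3.3333+[180,60]-.35
w=ray(c,g,.134); print(w.round(4))
s=arm.read_state();R=Ro.from_quat(s["ee_rot"]);p=s["ee_pos"]
print("corners in tool (x=cov y, y=cov x)",R.inv().apply(w-p).round(4).tolist())
im=D["im"];h=cv2.cvtColor(im,cv2.COLOR_RGB2HSV)
m=(h[...,1]<70)&(P[...,2]>.11)&(P[...,2]<.15)&(P[...,1]<-.05)&(P[...,0]<.62)&(P[...,0]>.4)&(h[...,2]>90)
q=R.inv().apply(P[m]-p); A=np.c_[q[:,0],q[:,1],np.ones(len(q))]
k=np.linalg.lstsq(A,q[:,2],rcond=None)[0]; print(m.sum(),"plane",k, "res",np.std(A@k-q[:,2]),np.percentile(q[:,1],[1,99]),np.percentile(q[:,0],[1,99]))
E
```

```text
[[ 0.5645 -0.0814  0.134 ]
 [ 0.4462 -0.0999  0.134 ]
 [ 0.4672 -0.244   0.134 ]]
corners in tool (x=cov y, y=cov x) [[0.0712, 0.0264, 0.0076], [0.0694, -0.0933, 0.0081], [-0.0761, -0.0927, 0.0078]]
862 plane [-9.98278001e-05 -4.33553395e-03  7.37006423e-03] res 0.0018720431063422437 [-0.0910834   0.02680132] [-0.0668645  0.0715649]
```

```bash
cat >> plan.py <<'E'
def tcp(x,z,tilt,y=0): # tuck edge wanted at case (x,y,z)
    R=down(CY,np.radians(tilt)); return case(x,y,z)-R.apply([0,-.09,.0109]),R
def tuck(p,q):
    R=Ro.from_quat(q); t=np.array(p)+R.apply([0,-.09,.0109]); f=np.array(p)+R.apply([0,.03,.0109])
    C=Ro.from_euler('z',CY); ax=C.inv().apply(R.apply([0,1,0]))
    print("tuck case mm",(C.inv().apply(t-CC)*1000).round(1),"free z",round(f[2]*1000,1),"tilt deg",np.degrees(math.asin(ax[2])).round(2),"yaw deg",np.degrees(ax[1]).round(2))
E
python3 - <<'E'
from plan import *
p,R=[.54949,-.15658,.14355],down(.14)
p,R=plan(p,R,*tcp(.060,.130,5))
p,R=plan(p,R,*tcp(.027,.084,5))
p,R=plan(p,R,*tcp(.027,.080,5))
p,R=plan(p,R,*tcp(-.010,.080,5))
E
```

```text
[-0.11, -0.016, 0.375] [1.0, 0.619, -0.017] rows>=3.5
[-0.0, -0.0, 0.0] [1.0, 0.266, 0.009] rows>=3.1
[-0.0, -0.0, 0.0] [0.215, 0.057, 0.002] rows>=0.7
 cmd [0.69641, 0.17752, 0.14871] [0.75892, 0.64973, 0.02837, 0.03295]
[-0.0, -0.0, 0.0] [0.0, -0.246, 0.286] rows>=1.1
 cmd [0.66378, 0.18262, 0.10277] [0.75892, 0.64973, 0.02837, 0.03295]
[-0.0, -0.0, 0.0] [0.0, -0.002, 0.027] rows>=0.1
 cmd [0.66383, 0.18262, 0.09871] [0.75892, 0.64973, 0.02837, 0.03295]
[-0.0, -0.0, 0.0] [0.0, -0.246, -0.021] rows>=0.7
 cmd [0.62724, 0.18832, 0.09864] [0.75892, 0.64973, 0.02837, 0.03295]
```

Emit:
{"name": "play_rows", "arguments": {
  "series": [
    [[-0.03, -0.004, 0.1], [0.25, 0.15, -0.05], 0],
    [[-0.06, -0.008, 0.2], [0.5, 0.3, -0.05], 0],
    [[-0.08, -0.012, 0.29], [0.75, 0.46, -0.03], 0],
    [[-0.11, -0.016, 0.375], [1, 0.619, -0.017], 0],
    [[-0.11, -0.016, 0.375], [1, 0.619, -0.017], 0],
    [[-0.11, -0.016, 0.375], [1, 0.619, -0.017], 0]
  ]
}}

```text
clock: 9.15
ee_pos: [0.6195, 0.0065, 0.1437]
ee_rot: [0.758, 0.651, 0.026, 0.031]
ft_force: [-0.1, -0.7, -1.8]
finger_gap: 0.0099
finger_force: 81.4
```

Emit:
{"name": "play_rows", "arguments": {
  "series": [
    [[0, 0, 0], [0.3, 0.08, 0], 0],
    [[0, 0, 0], [0.6, 0.16, 0], 0],
    [[0, 0, 0], [0.85, 0.23, 0.005], 0],
    [[0, 0, 0], [1, 0.266, 0.009], 0],
    [[0, 0, 0], [1, 0.266, 0.009], 0]
  ]
}}

```text
clock: 9.65
ee_pos: [0.6832, 0.149, 0.1465]
ee_rot: [0.758, 0.651, 0.027, 0.032]
ft_force: [0.4, -1.0, -2.4]
finger_gap: 0.0098
finger_force: 81.4
```

Emit:
{"name": "play_rows", "arguments": {
  "series": [
    [[0, 0, 0], [0.215, 0.057, 0.002], 0],
    [[0, 0, 0], [0.215, 0.057, 0.002], 0],
    [[0, 0, 0], [0.215, 0.057, 0.002], 0],
    [[0, 0, 0], [0.215, 0.057, 0.002], 0],
    [[0, 0, 0], [0.215, 0.057, 0.002], 0]
  ]
}}

```text
clock: 10.15
ee_pos: [0.6963, 0.1763, 0.149]
ee_rot: [0.759, 0.649, 0.028, 0.033]
ft_force: [0.1, 0.5, -1.9]
finger_gap: 0.0095
finger_force: 81.4
```

```bash
python3 - <<'E'
from h import *
import plan
im,d,c=snap("side"); np.savez("/tmp/s3.npz",im=im,P=pts(d,c))
t,d,c=snap("top"); np.savez("/tmp/t3.npz",im=t,P=pts(d,c))
save("e.png",np.hstack([cv2.resize(im[160:310,130:310],(480,400),interpolation=2),cv2.resize(t[100:250,120:240],(320,400),interpolation=2)]))
s=arm.read_state(); print(s["ee_pos"]); plan.tuck(s["ee_pos"],s["ee_rot"])
E
```

```text
[0.69642298 0.17684451 0.1492325 ]
tuck case mm [ 60.1  -0.6 130.5] free z 141.0 tilt deg 4.99 yaw deg -0.03
```

View pics/e.png

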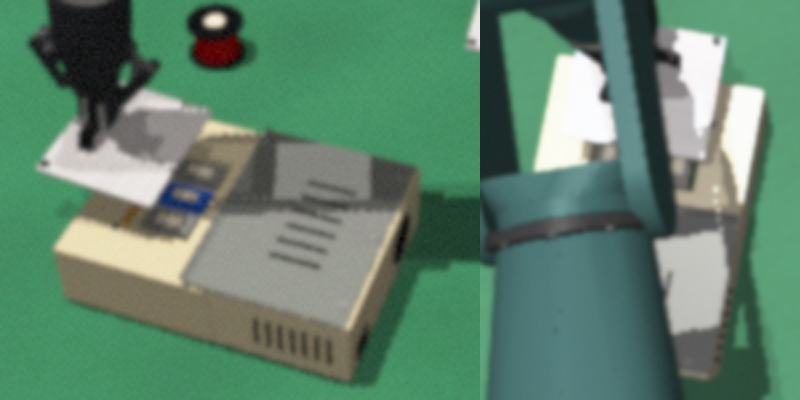

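The cover is over the bay at 5° tilt. In the left crop its tuck corners are at (160,207) and (210,108) and its near free corner at (40,165). The module sits flush at (190,197).

```bash
python3 - <<'E'
from h import *
from plan import *
c=arm.calibration("side");C=Ro.from_euler('z',CY)
for (u,v),z in(((160,207),.1335),((210,108),.1335),((40,165),.144)):
    w=ray(c,np.array([u,v])/2.6667+[130,160]-.3,z); print((C.inv().apply(w-CC)*1000).round(1))
D=np.load("/tmp/s3.npz");P=D["P"];q=C.inv().apply((P-CC).reshape(-1,3)).reshape(P.shape)
h=cv2.cvtColor(D["im"],cv2.COLOR_RGB2HSV)
m=(q[...,2]>.12)&(q[...,2]<.155)&(h[...,1]<70)&(h[...,2]>100)&(abs(q[...,1])<.1)&(q[...,0]>.04)
print(m.sum(),np.percentile(q[m]*1000,[1,50,99],axis=0).round(1))
for lo,hi in((.06,.08),(.08,.1),(.1,.12)):
    k=m&(q[...,0]>lo)&(q[...,0]<hi); print(np.percentile(q[k]*1000,[2,50,98],axis=0).round(1).tolist())
E
```

```text
[[ 49.4  66.1 133.5]]
[[ 62.6 -74.7 133.5]]
[[176.   63.4 144. ]]
1504 [[ 58.3 -70.1 130.5]
 [105.9  14.1 137.1]
 [175.4  68.1 145.3]]
[[60.8, -67.4, 130.3], [70.1, 2.3, 134.0], [79.7, 67.2, 138.2]]
[[80.4, -68.0, 131.8], [90.2, 5.4, 135.4], [99.6, 66.4, 139.2]]
[[100.4, -69.6, 133.9], [110.1, 3.5, 137.4], [119.4, 67.0, 141.2]]
```

```bash
python3 - <<'E'
from h import *
from plan import *
c=arm.calibration("side");C=Ro.from_euler('z',CY)
D=np.load("/tmp/s3.npz");P=D["P"];q=C.inv().apply((P-CC).reshape(-1,3)).reshape(P.shape)
m=((q[...,2]>.115)&(q[...,2]<.155)&(abs(q[...,1])<.1)&(q[...,0]>.03)&(q[...,0]<.2)).astype(np.uint8)
# ray each boundary pixel to the plate-top plane, tilt 5 deg
E=np.array(c["extrinsics"]);o=C.inv().apply(E[:3,3]-CC);n=np.array([-np.sin(.0873),0,np.cos(.0873)]);a=np.array([.0601,0,.1335])
cs=max(cv2.findContours(m,0,1)[0],key=cv2.contourArea)[:,0]
w=C.inv().apply(ray(c,cs,0)-CC)-o; X=(o+w*((n@(a-o))/(w@n))[:,None])*1000
for nm,k,i,j in(("near",(X[:,1]>55)&(X[:,0]>70)&(X[:,0]<165),0,1),("far",(X[:,1]<-55)&(X[:,0]>70)&(X[:,0]<165),0,1),("tuck",(X[:,0]<75)&(abs(X[:,1])<60),1,0)):
    if k.sum()>5:
        f=np.polyfit(X[k,i],X[k,j],1); r=abs(np.polyval(f,X[k,i])-X[k,j]); g=r<3; f=np.polyfit(X[k][g,i],X[k][g,j],1); print(nm,k.sum(),g.sum(),f.round(3),"mid",np.polyval(f,120 if i==0 else 0).round(1))
E
```

```text
near 34 34 [1.0000e-03 6.9008e+01] mid 69.1
far 24 22 [ 6.0000e-03 -7.0036e+01] mid -69.3
tuck 30 30 [5.0000e-03 5.7986e+01] mid 58.0
```

The cover is square and centred within about 1 mm. I lower it onto the bare deck strip.

Emit:
{"name": "play_rows", "arguments": {
  "series": [
    [[0, 0, 0], [0, -0.1, 0.1], 0],
    [[0, 0, 0], [0, -0.2, 0.2], 0],
    [[0, 0, 0], [0, -0.246, 0.286], 0],
    [[0, 0, 0], [0, -0.246, 0.286], 0],
    [[0, 0, 0], [0, -0.246, 0.286], 0],
    [[0, 0, 0], [0, -0.246, 0.286], 0]
  ]
}}

```text
clock: 10.85
ee_pos: [0.665, 0.183, 0.1047]
ee_rot: [0.759, 0.65, 0.03, 0.034]
ft_force: [0.6, 0.7, -1.3]
finger_gap: 0.0101
finger_force: 81.3
```

Emit:
{"name": "play_rows", "arguments": {
  "series": [
    [[0, 0, 0], [0, 0, 0.01], 0],
    [[0, 0, 0], [0, 0, 0.02], 0],
    [[0, 0, 0], [0, 0, 0.02], 0],
    [[0, 0, 0], [0, 0, 0.02], 0],
    [[0, 0, 0], [0, 0, 0.02], 0]
  ]
}}

```text
clock: 11.35
ee_pos: [0.6642, 0.1831, 0.1001]
ee_rot: [0.759, 0.65, 0.028, 0.033]
ft_force: [-0.3, -0.7, -3.0]
finger_gap: 0.0097
finger_force: 81.3
```

```bash
python3 - <<'E'
from rig import arm
import plan
s=arm.read_state(); print(s["ee_pos"],s["ft_force"],s["moment"]); plan.tuck(s["ee_pos"],s["ee_rot"])
E
```

```text
[0.66417879 0.18309172 0.10012784] [-0.32905957 -0.70076421 -3.04626096] [-0.01912231  0.04145702 -0.02420062]
tuck case mm [27.3  0.4 81.4] free z 91.9 tilt deg 4.99 yaw deg 0.04
```

```bash
python3 - <<'E'
from plan import *
p,R=tcp(.027,.081,5); 
p,R=plan(p,R,*tcp(.027,.0798,4))
for x in(.012,.0,-.010): plan(p,R,*tcp(x,.0798,4))
E
```

```text
[0.022, 0.0, 0.0] [-0.0, 0.0, 0.018] rows>=0.1
 cmd [0.66405, 0.1826, 0.09701] [0.75927, 0.64984, 0.02275, 0.02658]
[0.0, -0.0, 0.0] [0.0, -0.099, -0.007] rows>=0.3
 cmd [0.64934, 0.1849, 0.09702] [0.75927, 0.64984, 0.02275, 0.02658]
[0.0, -0.0, 0.0] [0.0, -0.179, -0.012] rows>=0.5
 cmd [0.63747, 0.18676, 0.09693] [0.75927, 0.64984, 0.02275, 0.02658]
[0.0, -0.0, 0.0] [0.0, -0.246, -0.017] rows>=0.7
 cmd [0.62751, 0.18831, 0.09698] [0.75927, 0.64984, 0.02275, 0.02658]
```

Emit:
{"name": "play_rows", "arguments": {
  "series": [
    [[0.011, 0, 0], [0, 0, 0.009], 0],
    [[0.022, 0, 0], [0, 0, 0.018], 0],
    [[0.022, 0, 0], [0, 0, 0.018], 0],
    [[0.022, 0, 0], [0, 0, 0.018], 0]
  ]
}}

```text
clock: 11.75
ee_pos: [0.6645, 0.183, 0.0972]
ee_rot: [0.759, 0.65, 0.023, 0.026]
ft_force: [-0.7, -0.1, -2.2]
finger_gap: 0.0096
finger_force: 81.4
```

```bash
cat > st.py <<'E'
from rig import arm
import plan
s=arm.read_state(); print(s["ee_pos"],s["ft_force"],s["moment"]); plan.tuck(s["ee_pos"],s["ee_rot"])
E
python3 st.py
```

```text
[0.66445464 0.18296788 0.09723438] [-0.71812304 -0.13062971 -2.16675625] [-0.01970394  0.04845206 -0.01318548]
tuck case mm [27.3  0.4 80.1] free z 88.4 tilt deg 3.99 yaw deg 0.03
```

Emit:
{"name": "play_rows", "arguments": {
  "series": [
    [[0, 0, 0], [0, -0.03, -0.002], 0],
    [[0, 0, 0], [0, -0.06, -0.004], 0],
    [[0, 0, 0], [0, -0.1, -0.007], 0],
    [[0, 0, 0], [0, -0.1, -0.007], 0],
    [[0, 0, 0], [0, -0.1, -0.007], 0]
  ]
}}

```text
clock: 12.25
ee_pos: [0.6493, 0.1855, 0.0976]
ee_rot: [0.759, 0.65, 0.023, 0.027]
ft_force: [-0.0, 0.4, -1.8]
finger_gap: 0.01
finger_force: 81.3
```

```bash
python3 st.py; python3 - <<'E'
from h import *
im,d,c=snap("side"); save("f.png",cv2.resize(im[170:290,130:290],(800,600),interpolation=2))
E
```

```text
[0.64928545 0.18546036 0.09758092] [-0.00902179  0.43604136 -1.7564978 ] [-0.03213309  0.03251826  0.05061638]
tuck case mm [11.9  0.5 80.4] free z 88.8 tilt deg 4.02 yaw deg 0.06
```

View pics/f.png

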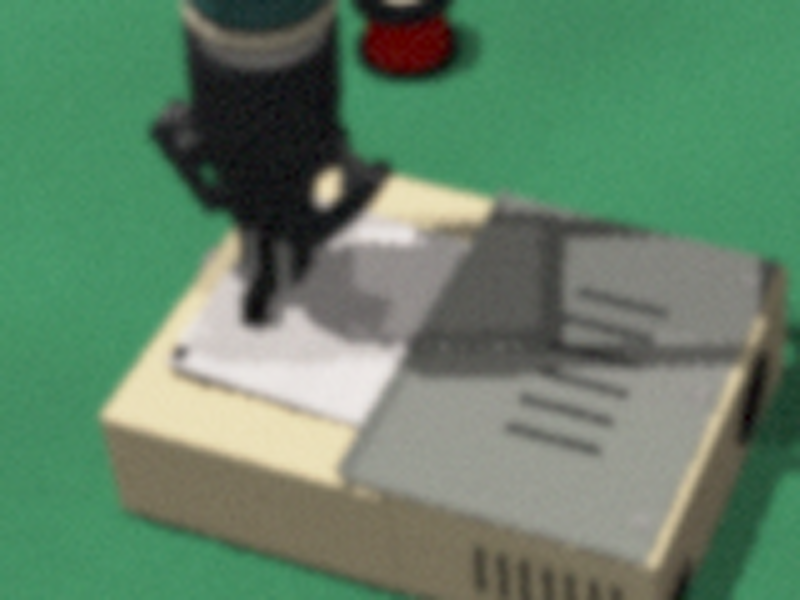

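The tuck edge has reached or entered the lapped edge line, from (360,420) to (480,240), with no contact force. I keep sliding.

Emit:
{"name": "play_rows", "arguments": {
  "series": [
    [[0, 0, 0], [0, -0.03, -0.002], 0],
    [[0, 0, 0], [0, -0.06, -0.003], 0],
    [[0, 0, 0], [0, -0.08, -0.004], 0],
    [[0, 0, 0], [0, -0.08, -0.004], 0],
    [[0, 0, 0], [0, -0.08, -0.004], 0]
  ]
}}

```text
clock: 12.8
ee_pos: [0.6375, 0.1872, 0.0972]
ee_rot: [0.759, 0.65, 0.023, 0.026]
ft_force: [0.4, 0.5, -1.0]
finger_gap: 0.0097
finger_force: 81.4
```

```bash
python3 st.py
```

```text
[0.63753618 0.18724674 0.09720958] [ 0.44747368  0.48166348 -1.03155869] [ 0.03583432  0.06591025 -0.05998098]
tuck case mm [ 0.   0.4 80.1] free z 88.4 tilt deg 4.0 yaw deg 0.05
```

Emit:
{"name": "play_rows", "arguments": {
  "series": [
    [[0, 0, 0], [0, -0.03, -0.002], 0],
    [[0, 0, 0], [0, -0.05, -0.003], 0],
    [[0, 0, 0], [0, -0.055, -0.004], 0],
    [[0, 0, 0], [0, -0.055, -0.004], 0],
    [[0, 0, 0], [0, -0.055, -0.004], 0]
  ]
}}

```text
clock: 13.3
ee_pos: [0.6294, 0.1885, 0.0972]
ee_rot: [0.759, 0.65, 0.023, 0.026]
ft_force: [-0.2, -0.3, -0.3]
finger_gap: 0.0098
finger_force: 81.4
```

```bash
python3 st.py
```

```text
[0.62940793 0.18847149 0.09716789] [-0.21636816 -0.27295887 -0.34121442] [0.02659483 0.01059258 0.0282104 ]
tuck case mm [-8.2  0.4 80. ] free z 88.4 tilt deg 3.99 yaw deg 0.04
```

Emit:
{"name": "play_rows", "arguments": {
  "series": [
    [[0, 0, 0], [0, -0.008, 0], 0],
    [[0, 0, 0], [0, -0.015, -0.001], 0],
    [[0, 0, 0], [0, -0.015, -0.001], 0],
    [[0, 0, 0], [0, -0.015, -0.001], 0]
  ]
}}

```text
clock: 13.7
ee_pos: [0.6281, 0.1886, 0.0976]
ee_rot: [0.759, 0.65, 0.024, 0.027]
ft_force: [2.5, -0.9, -1.3]
finger_gap: 0.0096
finger_force: 81.3
```

```bash
python3 st.py
```

```text
[0.62808458 0.18859168 0.09757558] [ 2.52687056 -0.8806544  -1.34186707] [-0.15737303 -0.58015988 -0.02306264]
tuck case mm [-9.5  0.3 80.2] free z 88.9 tilt deg 4.12 yaw deg 0.03
```

Contact with the step is felt, so the tuck edge is home. Next I pivot the cover flat and press.

```bash
python3 - <<'E'
from plan import *
p,R=tcp(-.0105,.0798,4)
plan(p,R,*tcp(-.0100,.0797,2))
plan(p,R,*tcp(-.0095,.0795,0))
plan(p,R,*tcp(-.0095,.0765,0))
E
```

```text
[0.044, 0.0, 0.0] [0.0, 0.005, 0.022] rows>=0.2
 cmd [0.62805, 0.18823, 0.09371] [0.75961, 0.65014, 0.01146, 0.01339]
[0.089, 0.0, 0.0] [0.0, 0.01, 0.044] rows>=0.5
 cmd [0.62901, 0.18808, 0.09047] [0.75973, 0.65024, -3e-05, -3e-05]
[0.089, 0.0, 0.0] [0.0, 0.009, 0.064] rows>=0.5
 cmd [0.62907, 0.18807, 0.08747] [0.75973, 0.65024, -3e-05, -3e-05]
```

Emit:
{"name": "play_rows", "arguments": {
  "series": [
    [[0.022, 0, 0], [0, 0.003, 0.011], 0],
    [[0.044, 0, 0], [0, 0.005, 0.022], 0],
    [[0.066, 0, 0], [0, 0.007, 0.033], 0],
    [[0.089, 0, 0], [0, 0.01, 0.044], 0],
    [[0.089, 0, 0], [0, 0.01, 0.044], 0],
    [[0.089, 0, 0], [0, 0.01, 0.044], 0]
  ]
}}

```text
clock: 14.3
ee_pos: [0.6291, 0.1885, 0.0912]
ee_rot: [0.76, 0.65, -0.0, -0.0]
ft_force: [-1.0, -0.7, 4.5]
finger_gap: 0.0098
finger_force: 82.2
```

```bash
python3 st.py
```

```text
[0.6291204  0.18852948 0.09115555] [-1.03924861 -0.68813365  4.54912469] [-0.21428144  0.00082077 -0.0931275 ]
tuck case mm [-9.5  0.4 80.3] free z 80.2 tilt deg -0.03 yaw deg 0.04
```

Emit:
{"name": "play_rows", "arguments": {
  "series": [
    [[0, 0, 0], [0, 0, 0.01], 0],
    [[0, 0, 0], [0, 0, 0.02], 0],
    [[0, 0, 0], [0, 0, 0.03], 0],
    [[0, 0, 0], [0, 0, 0.03], 0],
    [[0, 0, 0], [0, 0, 0.03], 0],
    [[0, 0, 0], [0, 0, 0.03], 0]
  ]
}}

```text
clock: 14.9
ee_pos: [0.6292, 0.1885, 0.0908]
ee_rot: [0.759, 0.651, 0.001, 0.001]
ft_force: [-5.0, -2.5, 16.0]
finger_gap: 0.0098
finger_force: 83.8
```

```bash
python3 st.py; python3 - <<'E'
from h import *
im,d,c=snap("side"); save("g.png",cv2.resize(im[170:290,130:290],(800,600),interpolation=2))
E
```

```text
[0.62922328 0.18854528 0.09083371] [-4.99742625 -2.47040311 15.98368858] [-0.47088218  1.0412826  -0.02772431]
tuck case mm [-9.4  0.4 79.7] free z 80.0 tilt deg 0.14 yaw deg 0.06
```

View pics/g.png

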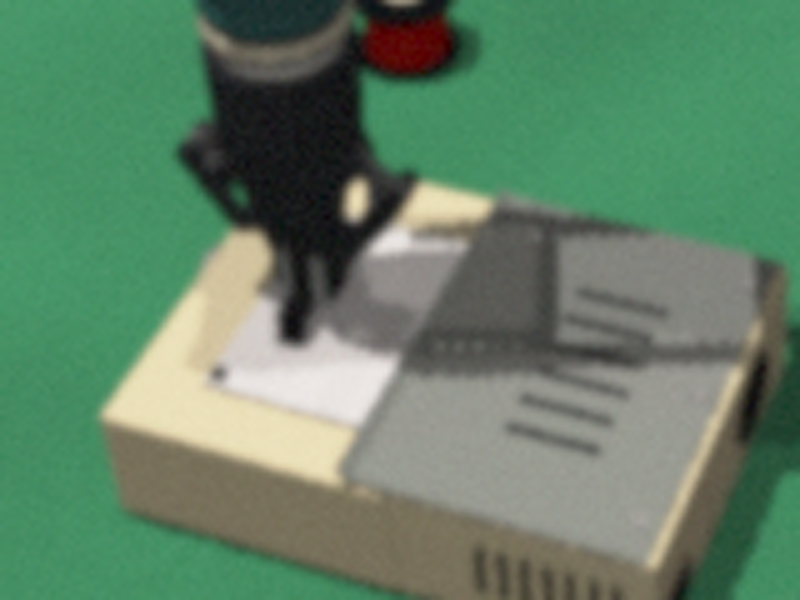

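The cover is tucked under the sheet, flat and pressed with 16 N against a hard stop. The sheet lies flat, and the near free corner is at (218,375). Handing in.

```bash
python3 -c "
from rig import arm
print(arm.close_job())"
```

```text
the job is handed in; nothing more can be done
None
```

The job is handed in and no verdict was returned: the blue module is pressed to its stop, and the cover is tucked in to the step, square and centred, held flat on the deck with about 16 N.

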